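# Hang the dial gauge on the gated hook inside the tool cabinet

### The arm

A 7-joint arm with a two-finger parallel gripper is mounted at the origin on the work surface. World frame = base frame: x ahead of the robot, y to its left, z up, the work surface at z = 0. Lengths are in m, angles in rad, forces in N, time in s.
With the tool pointing down it reaches from about 0.35 to 0.9 m from the base axis. Payload 8.1 kg.
Tool frame: the origin (TCP) lies on the centre line of the jaws, within the pads' length; the fingertips stand 8 mm ahead of it and the grasp point (between the pads) lies 11 mm behind it; z points along the fingers, y is the line along which they close (so a half turn about z gives the same grasp; the last joint's range is limited). The gripper opens to 92 mm and grips with 3 to 60 N. Pads are 19 mm wide; open, the fingers measure 130 mm over their backs; the gripper's body (75 mm by 190 mm) begins 47 mm behind the grasp point.
Start: joints at [-1.311, 0.434, 0.025, 1.573, -0.012, 1.134, -0.075], TCP at [0.222, 0.584, 0.235] pointing down, gripper open.
Joint ranges: [-2.62, 2.62], [-0.44, 2.09], [-1.27, 1.32], [0.08, 2.57], [-1.32, 4.46], [0.12, 2], [-2.74, 2.74]. Speed limits (rad/s): [2.22, 2.22, 3.01, 3.01, 3.14, 3.14, 3.14].

### API

Orientations are given as a unit quaternion [x, y, z, w].
In Python, from workcell import robot, sensors, read_camera, calibration, hand_in gives the robot as it stands (robot), with the cameras as plain functions, the job as plain functions and the readings (sensors).
- The arm moves only by the shell command python3 jog.py [FORCE], which reads ROWS from standard input. ROWS is a JSON list of rows, 1 to 8 of them, each of 7 numbers: dx, dy, dz in m, then a rotation vector rx, ry, rz in rad, then the finger opening in m; each row shifts and turns the commanded pose from where the row before left it, along the tool's axes as they then stand; what a row does not reach is not made up. A row lasts 1/8 s, in which the tool goes at most 0.0625 m and 0.188 rad, less where a joint would pass 70% of its speed; a pose out of reach is approached as far as the arm can. The fingers move at their own pace and stop on an object; FORCE is the grip in N (left out, the last holds). Time passes only in rows, so rows that do not move let the fingers close. It prints the time, the measured TCP pose, the force, the opening and the grip force at its end. Input that does not fit is refused with a message, and nothing moves.
- sensors.get_state(): the state, without advancing time (a new reading comes with each control period).
- read_camera(name): name is "scene" or "top" or "wrist"; returns the picture (420x560x3 uint8, red, green, blue); there is no depth.
- calibration(name): a dict with "fx", "fy", "cx", "cy" (pixels), "view" (4x4, takes a point from world to camera coordinates). Camera axes: x right, y up, looking along -z (the intrinsics and any distortion apply to the point x, -y, -z); pixel columns grow to the right and rows downward; lengths in m; the calibration is good to about 2 mm. The wrist camera is an equidistant fisheye: a pixel r from the principal point sees the ray r / f radians off the axis. A picture is of the moment at which its call begins: read the wrist's pose just before it. calibration takes no time and is no camera call; for the wrist camera it gives the pose at the moment of the call.
- hand_in(): hands the job in; it is judged then, once.
The state is a dict: "t": time; "joints": joint angles; "qvel": joint speeds; "effort": joint torques, N m; "tool_pos": TCP position; "tool_rot": TCP orientation; "wrist_force": force on the tool from outside, world axes, zero at the start; "moment": the same for the moment, N m; "finger_gap": finger opening in m; "grip_force": force on a finger pad.
Only numpy, scipy, OpenCV 4.12 (cv2) and the standard library are available. Lean on these libraries where they do the work, as an engineer would, in place of code of your own. Each camera call takes 0.05 s, during which the arm holds its last target. There are 200 camera calls.

### The job

Take the dial gauge out of its wooden stand, lower it through the yellow-framed hatch in the top of the tool cabinet without touching the yellow frame, and hang its brass loop on the hook inside. Gently press it down past the hook's sprung gate until the gate has snapped shut over it and you feel it pressing firmly on the hook's seat, fully home; the hook's height is unknown, so go by feel and do not force it. Only then let go, leaving the gauge hanging upright, and leave everything else where it is.

Things in the scene. Friction and masses are not known exactly. Their poses are not given: they have to be found in the camera images.
- gauge: dial gauge, 195 high, 0.18 kg, upright in the stand; origin at the centre of its foot, z up, x normal to the dial and through the loop (same from both sides). From the foot: steel dial case 16 thick (x), 40 wide (y), to height 41; brass loop 10 thick, 46 wide, window 36 wide from height 45 to 99, top bar 99 to 106; neck 10 x 8 to 137; blue handle 16 x 16 from 137 to 195
- gauge_eye (a point): middle of the underside of the top bar of the gauge's loop (this rests on the hook), 99 above the gauge's foot
- gauge_grip (a point): point on the handle's axis, 178 above the gauge's foot. Grip here, by either pair of sides, so that the fingers stay above the hatch when the gauge hangs
- stand: wooden block 80 x 150 x 32 high (x, y, z); origin under its centre. The gauge stands in a slot 22 deep (about 19 x 44) at y = +35, its foot 10 above the bench; a mandrel stands in a hole at y = -45
- cabinet: fixed tool cabinet 150 x 240 x 152 high (x, y, z), clear walls, blue top with a yellow-framed hatch; origin under its centre, on the bench, front to -x; the bench is its floor. Inside at y = 0 a steel hook with a red upturned tip points to -x from a dark post whose face is at x = +35 (see post)
- post (a point): root of the hook on the post's face, at its middle height 113; fixed to the cabinet. The real hook is clamped up to 8 mm higher or lower, not measured. Hook bar: 33 long (cabinet x +2 to +35), 10 wide, 7 thick, its top is the seat, on a rubber mount (about 5 N per mm). Red tip: x +2 to +8, rises 14 above the seat. Gap from tip to post 27
- thread (a point): fixed in the cabinet at x = +18, y = 0, height 148. Come down with the loop at cabinet x about -16, dial facing along x, until the top bar's underside is at this height; moving to +x to this point then threads the loop over the tip and above the gate at any hook height. From here press straight down past the gate to the seat
- hatch_frame: yellow frame of the hatch in the cabinet's top, fixed, same origin and axes as the cabinet; 14 wide, underside at height 146, top at 152; the opening is 72 (x) by 76 (y), centred over the origin. Must not be touched
- hatch (a point): centre of the hatch opening, at the height of the frame's top (152 above the bench)
- gate (a joint): angle of the hook's sprung brass gate (two prongs at cabinet y +-11.5, 7 thick, either side of the gauge's neck), rad: 0 shut, to 1.4 as the loop's bar pushes it down; snaps back to 0 once the bar is past. Hinged at the post 20 above the seat; shut, its top is 23.5 above the seat, its nose at cabinet x = +16. It yields under about 3 to 10 N, then the firm seat: press 5 to 15 N, never over 20
- firebrick: a terracotta soldering brick 110 x 60 x 40, loose bystander; origin under its centre
- jar: a glass jar with steel cap, 56 across, 70 high, loose bystander; origin under its centre
- file: a red-handled screwdriver 170 long lying on the bench, loose bystander
- bangle: a brass bangle 64 across, 10 high, lying flat, loose bystander; origin under its centre
- scrap_tray: a small black open tray 60 x 50 x 25, loose bystander; origin under its centre
- mandrel: a tapered steel ring mandrel 18 across and 115 long standing in the stand's other hole, 80 mm from the gauge, bystander; origin at the centre of its foot (its foot stands 10 mm above the bench, its top at 125)

How it is judged:
By the outcome, as a careful person would: the job done as asked, in the order asked, and still so for the second after the job is handed in, with the robot touching nothing.
It also fails if it takes over 67 s, if anything falls off the work surface, if the arm or the gripper's body presses on something with over 40 N, if the wrist force passes 120 N, or if a joint passes its speed limit or range.

## Working session

There is one attempt and no reset: what is moved stays moved. The work goes in short steps, Python scripts to look and compute and a shell command to move; the robot and the scene stay as the last step left them, time stands still between calls to the robot, and variables do not carry over. Pictures are saved under pics/ and viewed, at most 10 in all, crops included, and the job is handed in when it is done.

```bash
mkdir -p pics; ls
python3 - <<'E'
from workcell import robot, sensors, read_camera, calibration, hand_in
import cv2,numpy as np
s=sensors.get_state();print(s)
for n in("scene","top"):
    c=calibration(n);print(n,{k:(np.round(v,4).tolist()) for k,v in c.items()})
    im=read_camera(n);cv2.imwrite(f"pics/{n}0.png",im[:,:,::-1])
E
```

```text
jog.py
pics
workcell.py
{'t': 0.0, 'joints': array([-1.31062167,  0.43518355,  0.02497725,  1.57408912, -0.01158004,
        1.13403515, -0.07509346]), 'qvel': array([-0.00087173,  0.00015758, -0.00075493,  0.00096794,  0.00032065,
        0.00167221,  0.00022921]), 'effort': array([ 8.05483637e-05, -6.67838645e+01,  9.85520706e-01, -3.14462686e+01,
       -6.03584270e-02,  4.28111083e-02,  2.02933338e-04]), 'tool_pos': array([0.22167511, 0.58382478, 0.23397262]), 'tool_rot': array([ 1.80423084e-01,  9.83588783e-01, -7.82853260e-04, -6.15805903e-05]), 'wrist_force': array([-0.02846249, -0.58481543,  0.49176278]), 'moment': array([-0.01101716,  0.04208752, -0.04423854]), 'grip_force': 0.0, 'finger_gap': 0.09200287828725542}
scene {'fx': 498.2234, 'fy': 498.2234, 'cx': 277.6423, 'cy': 208.1124, 'view': [[0.8101, 0.5862, -0.0105, -0.4397], [-0.4499, 0.6331, 0.6299, 0.1849], [0.3759, -0.5055, 0.7766, -1.5066], [0.0, 0.0, 0.0, 1.0]]}
top {'fx': 474.9888, 'fy': 474.9888, 'cx': 278.6342, 'cy': 204.2583, 'view': [[0.0271, -0.9993, 0.0273, -0.0563], [0.9976, 0.0288, 0.0636, -0.5775], [-0.0644, 0.0255, 0.9976, -1.5076], [0.0, 0.0, 0.0, 1.0]]}
```

View pics/scene0.png

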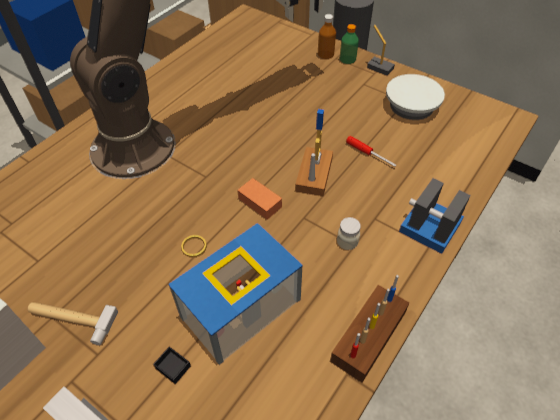

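View pics/top0.png

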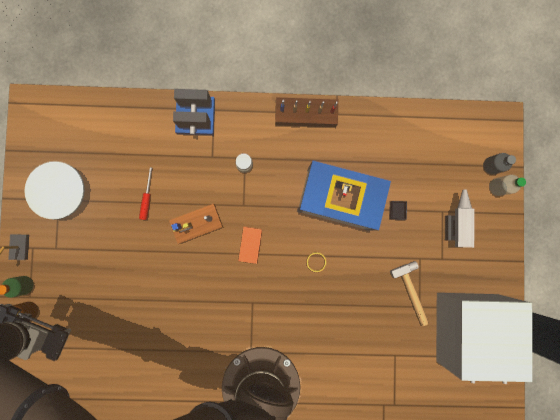

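The scene view shows the gauge's blue handle at about (320,118), the stand at (315,170) and the yellow hatch at (237,273). In the top view the handle is near (177,227), the stand at (195,224) and the hatch at (346,196). Next I'll measure these by colour.

```bash
cat > h.py <<'E'
import numpy as np,cv2
from workcell import robot, sensors, read_camera, calibration, hand_in
from scipy.spatial.transform import Rotation as R
def ray(cal,name,uv):
    uv=np.atleast_2d(uv).astype(float)
    x=(uv[:,0]-cal['cx'])/cal['fx'];y=(uv[:,1]-cal['cy'])/cal['fy']
    if name=='wrist':
        th=np.hypot(x,y);k=np.where(th>1e-9,np.sin(th)/np.maximum(th,1e-9),1)
        d=np.c_[x*k,-y*k,-np.cos(th)]
    else: d=np.c_[x,-y,-np.ones_like(x)]
    V=np.array(cal['view']);Rm=V[:3,:3]
    d=d@Rm; return -Rm.T@V[:3,3], d/np.linalg.norm(d,axis=1)[:,None]
def plane(cal,name,uv,z):
    o,d=ray(cal,name,uv);return o+d*((z-o[2])/d[:,2])[:,None]
def tri(rs):
    A=np.zeros((3,3));b=np.zeros(3)
    for o,d in rs:
        P=np.eye(3)-np.outer(d,d);A+=P;b+=P@o
    p=np.linalg.solve(A,b);return p,[float(np.linalg.norm((np.eye(3)-np.outer(d,d))@(p-o))) for o,d in rs]
def proj(cal,name,p):
    V=np.array(cal['view']);q=V[:3,:3]@np.array(p)+V[:3,3];q=q*[1,-1,-1]
    if name=='wrist':
        r=np.hypot(q[0],q[1]);th=np.arctan2(r,q[2]);a=q[:2]/r*th
    else:a=q[:2]/q[2]
    return np.array([cal['cx']+cal['fx']*a[0],cal['cy']+cal['fy']*a[1]])
def hsv(im):return cv2.cvtColor(im,cv2.COLOR_RGB2HSV)
def mask(im,lo,hi):return cv2.inRange(hsv(im),np.array(lo),np.array(hi))
def blobs(m,amin=15):
    n,l,s,c=cv2.connectedComponentsWithStats(m)
    return [(s[i].tolist(),c[i].round(1).tolist()) for i in range(1,n) if s[i][4]>=amin]
YEL=([22,180,120],[32,255,255]);BLU=([105,150,40],[125,255,255])
E
python3 - <<'E'
from h import *
for n in("scene","top"):
    im=cv2.imread(f"pics/{n}0.png")[:,:,::-1].copy()
    print(n,'Y',blobs(mask(im,*YEL)));print('B',blobs(mask(im,*BLU),8))
    m=mask(im,*YEL);c=max(cv2.findContours(m,0,2)[0],key=cv2.contourArea)
    print('frame',cv2.minAreaRect(c),cv2.approxPolyDP(c,6,True)[:,0].tolist())
    cal=calibration(n)
    ap=cv2.approxPolyDP(c,6,True)[:,0]
    print(plane(cal,n,ap,.152).round(4).tolist())
im=cv2.imread("pics/top0.png")[:,:,::-1].copy();h=hsv(im)
print(h[224,188],h[228,177],h[215,208],h[224,215],h[200,130])
E
```

```text
scene Y [([203, 247, 67, 57, 916], [236.2, 274.6]), ([373, 314, 5, 8, 20], [375.1, 316.8])]
B [([10, 0, 75, 70, 3497], [48.9, 28.8]), ([0, 12, 19, 40, 192], [7.4, 32.6]), ([317, 110, 6, 19, 98], [319.6, 119.1]), ([434, 204, 12, 9, 53], [439.6, 207.8]), ([400, 212, 63, 41, 788], [427.1, 232.3]), ([169, 224, 133, 111, 3661], [236.0, 278.2]), ([388, 288, 8, 13, 58], [391.0, 294.1])]
frame ((236.06002807617188, 274.08001708984375), (41.80000305175781, 51.599998474121094), 53.13010025024414) [[241, 247], [203, 273], [231, 303], [269, 275]]
[[0.5704, -0.172, 0.152], [0.5466, -0.2701, 0.152], [0.6391, -0.2904, 0.152], [0.6624, -0.1935, 0.152]]
top Y [([326, 176, 40, 39, 467], [345.8, 194.7])]
B []
frame ((345.32354736328125, 194.70590209960938), (33.95498275756836, 32.25723648071289), 14.03624439239502) [[333, 176], [326, 206], [358, 214], [365, 184]]
[[0.6585, -0.1951, 0.152], [0.5691, -0.1762, 0.152], [0.5483, -0.2712, 0.152], [0.6376, -0.2905, 0.152]]
[ 21 164 106] [110 144 183] [ 13 153 130] [ 13 166 183] [ 14 143 162]
```

Run:
```python
from h import *
im=cv2.imread("pics/top0.png")[:,:,::-1].copy()
b=blobs(mask(im[215:240,165:190].copy(),[100,110,40],[125,255,255]),3);print(b)
cs,ct=calibration("scene"),calibration("top")
uv=np.array(b[0][1])+[165,215]
o1,d1=ray(cs,"scene",[319.6,119.1]);o2,d2=ray(ct,"top",uv);print(uv,tri([(o1,d1[0]),(o2,d2[0])]))
print('foot at stand',plane(cs,'scene',[[318,159]],.03))
s=sensors.get_state();T=R.from_quat(s['tool_rot']).as_matrix();print(T.round(3))
c=calibration('wrist');V=c['view'];print('wrist cam', -V[:3,:3].T@V[:3,3], V[:3,:3].round(3),c['fx'],c['cx'],c['cy'])
print('in tool', T.T@(-V[:3,:3].T@V[:3,3]-s['tool_pos']))
```

```text
[([7, 9, 6, 6, 26], [9.5, 11.3])]
[174.5 226.3] (array([0.49593395, 0.25928392, 0.17368798]), [0.0014072166367078182, 0.0014072166367078292])
foot at stand [[0.50057332 0.2556036  0.03      ]]
[[-0.935  0.355 -0.   ]
 [ 0.355  0.935 -0.001]
 [-0.    -0.001 -1.   ]]
wrist cam [0.1601095  0.60700285 0.38403271] [[ 0.355  0.935 -0.001]
 [-0.907  0.344 -0.245]
 [-0.228  0.088  0.97 ]] 325.19226210127806 286.34396393941506 208.6831171807715
in tool [ 0.06579504 -0.0004356  -0.1500129 ]
```

```bash
echo '[[-0.053, -0.03, -0.014, 0, 0, 0, 0.092], [-0.053, -0.03, -0.014, 0, 0, 0, 0.092], [-0.053, -0.03, -0.014, 0, 0, 0, 0.092], [-0.053, -0.03, -0.014, 0, 0, 0, 0.092], [-0.053, -0.03, -0.014, 0, 0, 0, 0.092], [-0.053, -0.03, -0.014, 0, 0, 0, 0.092], [-0.053, -0.03, -0.014, 0, 0, 0, 0.092]]' | python3 jog.py; echo '[[0, 0, 0, 0, 0, 0.172, 0.092], [0, 0, 0, 0, 0, 0.172, 0.092], [0, 0, 0, 0, 0, 0.172, 0.092], [0, 0, 0, 0, 0, 0.172, 0.092], [0, 0, 0, 0, 0, 0.172, 0.092], [0, 0, 0, 0, 0, 0, 0.092], [0, 0, 0, 0, 0, 0, 0.092]]' | python3 jog.py
python3 - <<'E'
from h import *
c=calibration('wrist');im=read_camera('wrist');cv2.imwrite('pics/w1.png',im[:,:,::-1]);np.save('w1.npy',c)
E
```

```text
t: 0.98
tool_pos: [0.4949, 0.2546, 0.333]
tool_rot: [0.18, 0.984, -0.0, -0.0]
wrist_force: [0.6, 1.2, 0.2]
finger_gap: 0.0917
grip_force: 0.0
t: 1.85
tool_pos: [0.494, 0.2563, 0.3325]
tool_rot: [0.572, 0.82, -0.0, -0.0]
wrist_force: [0.2, 0.5, 0.4]
finger_gap: 0.0919
grip_force: 0.0
```

View pics/w1.png

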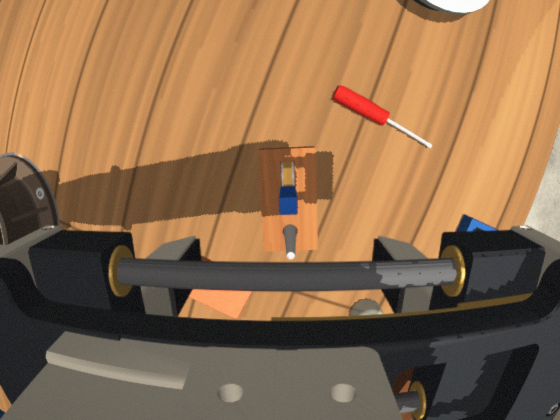

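The wrist view shows the handle at (289,200), with its top end near row 212. The stand's corners are near (261,150), (316,147), (316,250) and (264,250), and the mandrel is at (290,245). I'll shift for a second view.

```bash
echo '[[-0.03, 0.015, 0, 0, 0, 0, 0.092], [-0.03, 0.015, 0, 0, 0, 0, 0.092], [0, 0, 0, 0, 0, 0, 0.092], [0, 0, 0, 0, 0, 0, 0.092]]' | python3 jog.py
python3 - <<'E'
from h import *
c=calibration('wrist');im=read_camera('wrist');cv2.imwrite('pics/w2.png',im[:,:,::-1]);np.save('w2.npy',c)
a=cv2.imread('pics/w1.png')[130:270,235:340];b=im[30:170,235:340,::-1]
cv2.imwrite('pics/c12.png',np.hstack([cv2.resize(x,None,fx=3.8,fy=3.8,interpolation=0) for x in(a,b)]))
for n in(1,2):
    im=cv2.imread(f'pics/w{n}.png')[:,:,::-1].copy();h=hsv(im);m=mask(im,[105,120,30],[130,255,255])
    print(blobs(m[:240,200:400].copy(),20))
    s=mask(im,[4,150,90],[12,255,255]);print('stand',[x for x in blobs(s,300)])
E
```

```text
t: 2.4
tool_pos: [0.5425, 0.2105, 0.3325]
tool_rot: [0.574, 0.819, -0.0, -0.0]
wrist_force: [-0.9, -0.1, 0.1]
finger_gap: 0.092
grip_force: 0.0
[([80, 187, 17, 27, 439], [87.8, 200.4])]
stand [([258, 147, 44, 104, 1152], [273.0, 186.0]), ([294, 152, 23, 62, 557], [306.5, 178.5]), ([188, 289, 64, 30, 351], [215.1, 298.1])]
[([44, 129, 22, 19, 362], [54.5, 137.8])]
stand [([238, 137, 60, 75, 2143], [268.3, 176.2]), ([158, 218, 76, 44, 848], [198.7, 238.0])]
```

View pics/c12.png

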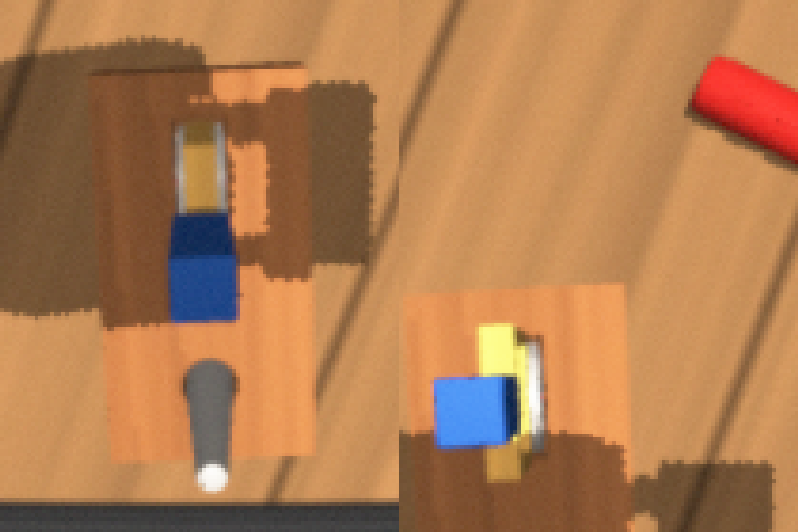

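The left crop shows the handle's top face at about (288.3,205.4) in view 1. The right crop puts it at (253.9,138.0) in view 2. The stand's top corners in view 1 map from crop points (90,72), (303,64), (315,457) and (108,463).

Run:
```python
from h import *
c1=np.load('w1.npy',allow_pickle=True).item();c2=np.load('w2.npy',allow_pickle=True).item()
f1=lambda p:np.array(p)/3.8+[234.5,129.5]
f2=lambda p:(np.array(p)-[399,0])/3.8+[234.5,29.5]
def T2(a,b):
    o1,d1=ray(c1,'wrist',a);o2,d2=ray(c2,'wrist',b);return tri([(o1,d1[0]),(o2,d2[0])])
print('top',T2(f1([204,288]),f2([472.5,412])))
print('stand TR',T2(f1([303,65]),f2([624,284])))
P=plane(c1,'wrist',f1(np.array([[90,72],[303,64],[315,457],[108,463]])),.032);print(P.round(4))
ang=lambda v:np.degrees(np.arctan2(v[1],v[0]))
print([ang(P[1]-P[2]),ang(P[0]-P[3]),ang(P[0]-P[1]),ang(P[3]-P[2])])
H=plane(c1,'wrist',f1(np.array([[170,254],[238,254],[238,321],[170,321]])),.205)
print(H.mean(0),[ang(H[1]-H[0]),ang(H[2]-H[1]),ang(H[3]-H[0])])
print('top on plane .205 v2',plane(c2,'wrist',f2([[472.5,412]]),.205))
ctr=P.mean(0)
for yaw in (20,):
  print('gauge from stand',ctr[:2]+.035*np.array([-np.sin(np.radians(20)),np.cos(np.radians(20))]))
```

```text
top (array([0.4959116 , 0.25439339, 0.2015487 ]), [0.00014209297587834818, 0.0001420929758784461])
stand TR (array([0.51704792, 0.30704652, 0.02170307]), [0.00045201752832672783, 0.00045201752832645033])
[[0.4438 0.2778 0.032 ]
 [0.5156 0.3073 0.032 ]
 [0.5752 0.1673 0.032 ]
 [0.4999 0.137  0.032 ]]
[np.float64(113.05530023956398), np.float64(111.70536756877347), np.float64(-157.6687511948947), np.float64(-158.09455224381637)]
[0.49548914 0.2551277  0.205     ] [np.float64(20.180032346138127), np.float64(-69.38264177304927), np.float64(-70.13301509019804)]
top on plane .205 v2 [[0.49630121 0.25470744 0.205     ]]
gauge from stand [0.49664025 0.25525081]
```

```bash
echo '[[0.029, -0.0143, 0, 0, 0, -0.017, 0.092], [0.0284, -0.0143, 0, 0, 0, 0, 0.092], [0, 0, 0.04, 0, 0, 0, 0.092], [0, 0, 0.04, 0, 0, 0, 0.06], [0, 0, 0.04, 0, 0, 0, 0.04], [0, 0, 0.0355, 0, 0, 0, 0.035], [0, 0, 0, 0, 0, 0, 0.035], [0, 0, 0, 0, 0, 0, 0.035]]' | python3 jog.py 30
```

```text
t: 3.45
tool_pos: [0.4963, 0.2548, 0.1786]
tool_rot: [0.567, 0.824, 0.001, 0.0]
wrist_force: [-0.1, -0.7, 0.0]
finger_gap: 0.0466
grip_force: 0.0
```

```bash
echo '[[0, 0, 0.0016, 0, 0, 0, 0.012], [0, 0, 0, 0, 0, 0, 0.012], [0, 0, 0, 0, 0, 0, 0.012], [0, 0, 0, 0, 0, 0, 0.012], [0, 0, 0, 0, 0, 0, 0.012]]' | python3 jog.py 40; echo '[[0, 0, -0.005, 0, 0, 0, 0.012], [0, 0, -0.01, 0, 0, 0, 0.012], [0, 0, -0.015, 0, 0, 0, 0.012], [0, 0, -0.04, 0, 0, 0, 0.012], [0, 0, -0.05, 0, 0, 0, 0.012], [0, 0, -0.04, 0, 0, 0, 0.012], [0, 0, 0, 0, 0, 0, 0.012], [0, 0, 0, 0, 0, 0, 0.012]]' | python3 jog.py
```

```text
t: 4.08
tool_pos: [0.4963, 0.2541, 0.1761]
tool_rot: [0.567, 0.824, 0.0, 0.0]
wrist_force: [0.0, -0.4, 6.3]
finger_gap: 0.0159
grip_force: 40.0
t: 5.08
tool_pos: [0.4955, 0.2537, 0.3354]
tool_rot: [0.567, 0.824, -0.0, -0.0]
wrist_force: [0.3, -0.4, -3.0]
finger_gap: 0.0157
grip_force: 40.0
```

```bash
echo '[[-0.02, -0.004, -0.015, 0, 0, 0, 0.012], [-0.04, -0.008, -0.012, 0, 0, 0, 0.012], [-0.055, -0.0107, -0.008, 0, 0, 0, 0.012], [-0.055, -0.0107, 0, 0, 0, 0, 0.012], [-0.055, -0.0107, 0, 0, 0, 0, 0.012], [-0.055, -0.0107, 0, 0, 0, 0, 0.012], [-0.055, -0.0107, 0, 0, 0, 0, 0.012], [-0.055, -0.0107, 0, 0, 0, 0, 0.012]]' | python3 jog.py;  echo '[[-0.055, -0.0107, 0, 0, 0, 0, 0.012], [-0.055, -0.0107, 0, 0, 0, 0, 0.012], [-0.042, -0.0079, 0, 0, 0, 0.05, 0.012], [0, 0, 0, 0, 0, 0.14, 0.012], [0, 0, 0, 0, 0, 0.16, 0.012], [0, 0, 0, 0, 0, 0.15, 0.012], [0, 0, 0, 0, 0, 0.093, 0.012], [0, 0, 0, 0, 0, 0, 0.012]]' | python3 jog.py;echo '[[0, 0, 0, 0, 0, 0, 0.012], [0, 0, 0, 0, 0, 0, 0.012]]' | python3 jog.py
python3 - <<'E'
from h import *
c=calibration('wrist');im=read_camera('wrist');cv2.imwrite('pics/w3.png',im[:,:,::-1]);np.save('w3.npy',c)
E
```

```text
t: 6.08
tool_pos: [0.5632, -0.1405, 0.3706]
tool_rot: [0.567, 0.823, -0.0, -0.0]
wrist_force: [1.4, -0.2, -1.7]
finger_gap: 0.0155
grip_force: 40.0
t: 7.08
tool_pos: [0.5899, -0.2908, 0.3703]
tool_rot: [0.783, 0.622, -0.001, -0.0]
wrist_force: [-0.4, 0.2, -1.9]
finger_gap: 0.0159
grip_force: 40.0
t: 7.32
tool_pos: [0.5906, -0.2902, 0.3706]
tool_rot: [0.783, 0.622, -0.0, -0.0]
wrist_force: [1.3, -0.5, -2.0]
finger_gap: 0.0156
grip_force: 40.0
```

View pics/w3.png

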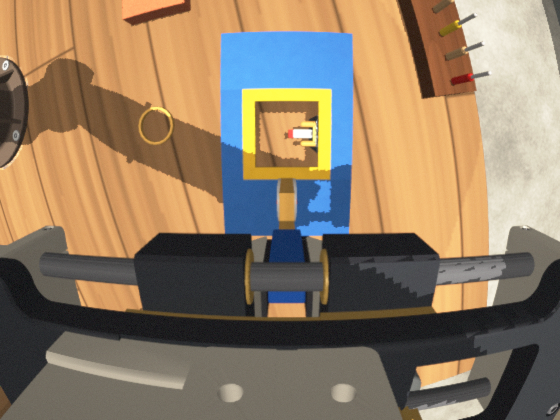

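The wrist view shows the hatch with outer corners at about (243,90), (331,89), (331,180) and (243,180). The hook's red tip is at (290,133), with the brass gate and post to its right, so +x of the cabinet points away from the robot. I'll take a second view and measure the frame.

```bash
echo '[[-0.02, 0.02, -0.01, 0, 0, 0, 0.012], [-0.02, 0.02, -0.01, 0, 0, 0, 0.012], [0, 0, 0, 0, 0, 0, 0.012], [0, 0, 0, 0, 0, 0, 0.012]]' | python3 jog.py
cat > fr.py <<'E'
from h import *
def corners(m,quad):
    # refine each side: fit line to outer contour points near it, intersect
    c=max(cv2.findContours(m,0,1)[0],key=cv2.contourArea)[:,0].astype(float);L=[]
    for i in range(4):
        a,b=quad[i],quad[(i+1)%4];u=(b-a)/np.linalg.norm(b-a);n=np.array([-u[1],u[0]])
        t=(c-a)@u;s=abs((c-a)@n);k=(s<5)&(t>8)&(t<np.linalg.norm(b-a)-8)
        vx,vy,x,y=cv2.fitLine(c[k].astype(np.float32),cv2.DIST_HUBER,0,.01,.01).ravel();L.append(np.cross([x,y,1],[x+vx,y+vy,1]))
    o=[]
    for i in range(4):
        p=np.cross(L[i-1],L[i]);o.append(p[:2]/p[2])
    return np.array(o)
def quad(m):
    c=max(cv2.findContours(m,0,1)[0],key=cv2.contourArea);q=cv2.approxPolyDP(cv2.convexHull(c),8,True)[:,0].astype(float);return q
def order(q):
    a=np.arctan2(*(q-q.mean(0)).T[::-1]);return q[np.argsort(a)]
E
python3 - <<'E'
from fr import *
c=calibration('wrist');im=read_camera('wrist');cv2.imwrite('pics/w4.png',im[:,:,::-1]);np.save('w4.npy',c)
res=[]
for n in(3,4):
    im=cv2.imread(f'pics/w{n}.png')[:,:,::-1].copy();m=mask(im,[20,170,90],[33,255,255]);m[230:]=0
    print(sorted(blobs(m,100),key=lambda b:-b[0][4])[:3])
    nl,l,s,_=cv2.connectedComponentsWithStats(m);i=1+np.argmax(s[1:,4]);m=((l==i)*255).astype(np.uint8)
    m=cv2.morphologyEx(m,cv2.MORPH_OPEN,np.ones((7,7)))
    q=order(quad(m));print(q.tolist());
    if len(q)==4:
        r=corners(m,q);print(r.round(1).tolist());res.append(r)
        c=np.load(f'w{n}.npy',allow_pickle=True).item();P=plane(c,'wrist',r,.152);print(P.round(4).tolist(),P.mean(0))
        ang=lambda v:np.degrees(np.arctan2(v[1],v[0]));print([ang(P[1]-P[0]),ang(P[2]-P[3]),ang(P[0]-P[3]),ang(P[1]-P[2])],[np.linalg.norm(P[i]-P[i-1]).round(4) for i in range(4)])
if len(res)==2:
    c3,c4=[np.load(f'w{n}.npy',allow_pickle=True).item() for n in(3,4)]
    for i in range(4):
        o,d=ray(c3,'wrist',res[0][i]);o2,d2=ray(c4,'wrist',res[1][i]);print(tri([(o,d[0]),(o2,d2[0])]))
s=sensors.get_state();print(s['tool_pos'],s['tool_rot'])
E
```

```text
t: 7.88
tool_pos: [0.6205, -0.3377, 0.3902]
tool_rot: [0.783, 0.622, -0.0, -0.0]
wrist_force: [0.1, 1.0, -2.0]
finger_gap: 0.0156
grip_force: 40.0
[([243, 90, 87, 89, 3496], [286.3, 134.2]), ([440, 20, 21, 16, 151], [449.8, 27.9])]
[[244.0, 91.0], [329.0, 91.0], [328.0, 178.0], [244.0, 178.0]]
[[244.0, 90.0], [329.3, 90.0], [327.8, 178.0], [244.0, 178.0]]
[[0.5684, -0.1729, 0.152], [0.6617, -0.1944, 0.152], [0.6386, -0.2927, 0.152], [0.5445, -0.271, 0.152]] [ 0.60331939 -0.23272624  0.152     ]
[np.float64(-12.999121163063505), np.float64(-13.01037080893521), np.float64(76.28913593467152), np.float64(76.73690171820132)] [np.float64(0.101), np.float64(0.0958), np.float64(0.101), np.float64(0.0965)]
[([213, 60, 81, 85, 3037], [252.5, 101.5]), ([411, 0, 19, 13, 124], [419.0, 5.2])]
[[213.0, 62.0], [293.0, 60.0], [293.0, 142.0], [213.0, 144.0]]
[[213.0, 61.5], [293.0, 59.5], [293.0, 141.4], [213.0, 143.4]]
[[0.5679, -0.1725, 0.152], [0.6611, -0.1947, 0.152], [0.6388, -0.2912, 0.152], [0.5446, -0.2704, 0.152]] [ 0.60309905 -0.23221237  0.152     ]
[np.float64(-13.37080542400492), np.float64(-12.451829646027798), np.float64(76.58498981423641), np.float64(76.97400625218492)] [np.float64(0.1006), np.float64(0.0958), np.float64(0.0991), np.float64(0.0965)]
(array([ 0.56873023, -0.17351593,  0.15598854]), [0.00013010769366890806, 0.0001301076936690033])
(array([ 0.66130154, -0.19469749,  0.1530748 ]), [0.00033677271243537203, 0.00033677271243538287])
(array([ 0.63830159, -0.29113029,  0.159364  ]), [0.00046510282800268503, 0.00046510282800244954])
(array([ 0.54515085, -0.27051521,  0.15503089]), [0.00015626147516422815, 0.0001562614751643167])
[ 0.62053903 -0.33726947  0.39028946] [ 7.82775703e-01  6.22303743e-01  1.37763689e-04 -4.81056293e-04]
```

```bash
echo '[[0.025, -0.014, 0, 0, 0, 0, 0.012], [0.035, -0.02, 0, 0, 0, 0, 0.012], [0.025, -0.0144, 0, 0, 0, 0, 0.012], [0.0131, -0.008, 0, 0, 0, 0, 0.012], [0, 0, 0, 0, 0, 0, 0.012], [0, 0, 0.02, 0, 0, 0, 0.012], [0, 0, 0, 0, 0, 0, 0.012], [0, 0, 0, 0, 0, 0, 0.012]]' | python3 jog.py
python3 - <<'E'
from h import *
im=read_camera('scene');cv2.imwrite('pics/s5.png',im[:,:,::-1])
w=read_camera('wrist')
a=cv2.resize(im[130:340,150:330,::-1],None,fx=2.2,fy=2.2);b=cv2.resize(w[60:270,190:380,::-1],None,fx=2.1,fy=2.2)
cv2.imwrite('pics/c5.png',np.hstack([a,b]));print(a.shape,b.shape)
E
```

```text
t: 8.93
tool_pos: [0.588, -0.2307, 0.3711]
tool_rot: [0.783, 0.622, -0.0, 0.0]
wrist_force: [0.8, 0.2, -1.6]
finger_gap: 0.0159
grip_force: 40.0
(462, 396, 3) (462, 399, 3)
```

View pics/c5.png

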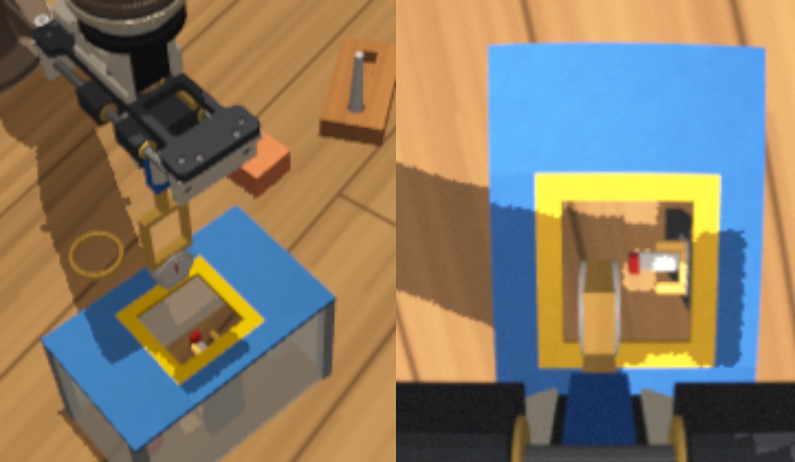

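The gauge hangs upright above the hatch. In the wrist view its case is left of the red tip, and the frame is clear all round. I'll compare this with the projection of a perfectly upright gauge.

Run:
```python
from h import *
s=sensors.get_state();p=s['tool_pos'];T=R.from_quat(s['tool_rot']).as_matrix();print(p)
foot=p-[0,0,.1661];cx=T[:,1];cy=T[:,0]
cs,cw=calibration('scene'),calibration('wrist')
fs=lambda q:((q-[150,130])*2.2).round(0);fw=lambda q:((q-[190,60])*[2.1,2.2]).round(0)
for nm,pt in [('caseTop+y+x',(.008,.02,.041)),('caseTop+y-x',(-.008,.02,.041)),('footfar+',(.008,.02,.0)),('footfar-',(-.008,.02,0)),('looptop-y',(0,-.023,.106)),('looptop+y',(0,.023,.106)),('case centre -x',(-.008,0,.02)),('win ctr',(-.005,0,.072)),('handle bot',(0,0,.137))]:
    w=foot+pt[0]*cx+pt[1]*cy+np.array([0,0,pt[2]]);print(nm,fs(proj(cs,'scene',w)),fw(proj(cw,'wrist',w)))
C=np.array([.6033,-.2326,.0]);a=np.radians(-13.1);ux=np.array([np.cos(a),np.sin(a),0]);uy=np.array([-ux[1],ux[0],0])
d=p-C;print('cab xy',d@ux,d@uy)
for nm,pt in [('tip top',(.005,0,.1305)),('in corner',(.036,.038,.152)),('in corner2',(-.036,.038,.152)),('in3',(-.036,-.038,.152))]:
    w=C+pt[0]*ux+pt[1]*uy+np.array([0,0,pt[2]]);print(nm,fs(proj(cs,'scene',w)),fw(proj(cw,'wrist',w)))
```

```text
[ 0.58818881 -0.23051541  0.37130466]
caseTop+y+x [191. 244.] [223. 266.]
caseTop+y-x [180. 233.] [183. 266.]
footfar+ [194. 270.] [220. 251.]
footfar- [184. 259.] [186. 251.]
looptop-y [139. 221.] [203. 434.]
looptop+y [182. 193.] [203. 291.]
case centre -x [164. 259.] [185. 305.]
win ctr [161. 227.] [190. 336.]
handle bot [157. 184.] [204. 399.]
cab xy -0.01519041271548525 -0.0013946297836383323
tip top [192. 332.] [238. 265.]
in corner [242. 318.] [297. 200.]
in corner2 [196. 271.] [164. 200.]
in3 [133. 315.] [166. 342.]
```

The projections match the crops, so the gauge is straight in the gripper. Next I'll lower it.

```bash
echo '[[0.0014, -0.0008, 0, 0, 0, 0, 0.012], [0, 0, 0.03, 0, 0, 0, 0.012], [0, 0, 0.03, 0, 0, 0, 0.012], [0, 0, 0.03, 0, 0, 0, 0.012], [0, 0, 0.03, 0, 0, 0, 0.012], [0, 0, 0.025, 0, 0, 0, 0.012], [0, 0, 0.0095, 0, 0, 0, 0.012], [0, 0, 0, 0, 0, 0, 0.012]]' | python3 jog.py
echo '[[0, 0, 0, 0, 0, 0, 0.012], [0, 0, 0, 0, 0, 0, 0.012]]' | python3 jog.py
cat > st.py <<'E'
from h import *
s=sensors.get_state();p=s['tool_pos']
C=np.array([.6033,-.2326,.0]);a=np.radians(-13.1);ux=np.array([np.cos(a),np.sin(a),0]);uy=np.array([-ux[1],ux[0],0])
d=p-C;print('cab xy',(d@ux).round(4),(d@uy).round(4),'eye z',(p[2]-.0671).round(4),'F',s['wrist_force'].round(1),'M',s['moment'].round(2))
E
python3 st.py
```

```text
t: 10.02
tool_pos: [0.5876, -0.2281, 0.2162]
tool_rot: [0.783, 0.622, -0.0, -0.0]
wrist_force: [0.5, 0.8, -1.4]
finger_gap: 0.0157
grip_force: 40.0
t: 10.28
tool_pos: [0.588, -0.2285, 0.2171]
tool_rot: [0.783, 0.622, 0.0, 0.001]
wrist_force: [-0.1, 0.1, -2.0]
finger_gap: 0.0156
grip_force: 40.0
cab xy -0.0158 0.0006 eye z 0.15 F [-0.1  0.1 -2. ] M [-0.07  0.07 -0.01]
```

Thread +x by 34 mm (tool +y).

```bash
echo '[[0, 0.006, 0, 0, 0, 0, 0.012], [-0.0005, 0.008, 0, 0, 0, 0, 0.012], [0, 0.008, 0, 0, 0, 0, 0.012], [0, 0.008, 0, 0, 0, 0, 0.012], [0, 0.004, 0, 0, 0, 0, 0.012], [0, 0, 0, 0, 0, 0, 0.012], [0, 0, 0, 0, 0, 0, 0.012]]' | python3 jog.py; python3 st.py
python3 - <<'E'
from h import *
im=read_camera('scene');w=read_camera('wrist')
a=cv2.resize(im[170:340,180:310,::-1],None,fx=2.7,fy=2.7);b=cv2.resize(w[100:270,220:370,::-1],None,fx=2.7,fy=2.7)
cv2.imwrite('pics/c6.png',np.hstack([a,b]));print(a.shape,b.shape)
E
```

```text
t: 11.15
tool_pos: [0.6203, -0.2364, 0.2161]
tool_rot: [0.783, 0.622, -0.0, -0.0]
wrist_force: [1.3, 0.3, -2.1]
finger_gap: 0.0158
grip_force: 40.0
cab xy 0.0174 0.0002 eye z 0.149 F [ 1.3  0.3 -2.1] M [-0.06  0.07 -0.01]
(459, 351, 3) (459, 405, 3)
```

View pics/c6.png

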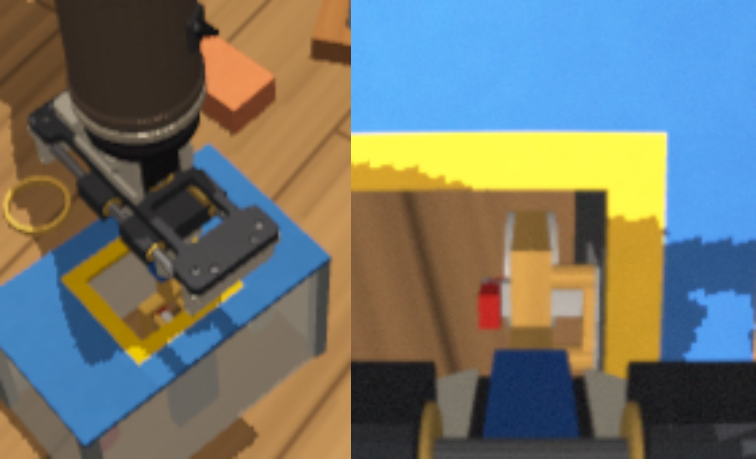

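The loop is past the red tip (right crop, tip at (490,305)), and the bar is above the gate between tip and post. I'll press down in small steps.

```bash
echo '[[0, 0.0005, 0.002, 0, 0, 0, 0.012], [0, 0, 0.002, 0, 0, 0, 0.012], [0, 0, 0.002, 0, 0, 0, 0.012]]' | python3 jog.py; python3 st.py;echo '[[0, 0, 0.002, 0, 0, 0, 0.012], [0, 0, 0.002, 0, 0, 0, 0.012], [0, 0, 0.002, 0, 0, 0, 0.012]]' | python3 jog.py; python3 st.py;echo '[[0, 0, 0.0015, 0, 0, 0, 0.012], [0, 0, 0.0015, 0, 0, 0, 0.012], [0, 0, 0.001, 0, 0, 0, 0.012]]' | python3 jog.py; python3 st.py;echo '[[0, 0, 0.0015, 0, 0, 0, 0.012], [0, 0, 0.0015, 0, 0, 0, 0.012], [0, 0, 0.001, 0, 0, 0, 0.012]]' | python3 jog.py; python3 st.py
```

```text
t: 11.62
tool_pos: [0.621, -0.2364, 0.2099]
tool_rot: [0.783, 0.622, -0.0, -0.0]
wrist_force: [-0.3, 0.1, -1.7]
finger_gap: 0.0159
grip_force: 40.0
cab xy 0.0181 0.0003 eye z 0.1428 F [-0.3  0.1 -1.7] M [-0.08  0.13  0.01]
t: 12.0
tool_pos: [0.621, -0.2365, 0.204]
tool_rot: [0.783, 0.622, 0.0, -0.0]
wrist_force: [0.2, 0.6, -0.5]
finger_gap: 0.0154
grip_force: 40.0
cab xy 0.0181 0.0003 eye z 0.1369 F [ 0.2  0.6 -0.5] M [-0.07  0.2  -0.02]
t: 12.38
tool_pos: [0.6208, -0.2365, 0.2002]
tool_rot: [0.783, 0.622, -0.0, -0.0]
wrist_force: [-2.1, 0.8, 3.1]
finger_gap: 0.0156
grip_force: 40.0
cab xy 0.0179 0.0002 eye z 0.1331 F [-2.1  0.8  3.1] M [0.26 0.81 0.07]
t: 12.75
tool_pos: [0.6211, -0.2365, 0.1962]
tool_rot: [0.783, 0.622, 0.0, 0.0]
wrist_force: [-2.8, 1.1, 3.7]
finger_gap: 0.0158
grip_force: 40.0
cab xy 0.0183 0.0002 eye z 0.1291 F [-2.8  1.1  3.7] M [ 0.16  0.72 -0.01]
```

```bash
for i in 1; do :; done; echo '[[0, 0, 0.0015, 0, 0, 0, 0.012], [0, 0, 0.0015, 0, 0, 0, 0.012]]' | python3 jog.py|grep -v tool; python3 st.py;echo '[[0, 0, 0.001, 0, 0, 0, 0.012], [0, 0, 0.001, 0, 0, 0, 0.012]]' | python3 jog.py|grep -v tool; python3 st.py;echo '[[0, 0, 0.001, 0, 0, 0, 0.012], [0, 0, 0.001, 0, 0, 0, 0.012]]' | python3 jog.py|grep -v tool; python3 st.py
```

```text
t: 13.0
wrist_force: [-1.0, 1.0, 5.7]
finger_gap: 0.016
grip_force: 40.0
cab xy 0.0187 0.0002 eye z 0.1263 F [-1.   1.   5.7] M [ 0.09  0.35 -0.01]
t: 13.25
wrist_force: [-2.0, 1.3, 4.1]
finger_gap: 0.0154
grip_force: 40.0
cab xy 0.0186 0.0002 eye z 0.1244 F [-2.   1.3  4.1] M [0.1  0.59 0.01]
t: 13.5
wrist_force: [-5.4, 0.8, 0.1]
finger_gap: 0.0157
grip_force: 40.0
cab xy 0.0175 0.0001 eye z 0.1216 F [-5.4  0.8  0.1] M [ 0.15  1.53 -0.03]
```

```bash
echo '[[0, 0, 0.001, 0, 0, 0, 0.012], [0, 0, 0, 0, 0, 0, 0.012]]' | python3 jog.py|grep -v tool; python3 st.py;echo '[[0, 0, 0.001, 0, 0, 0, 0.012], [0, 0, 0, 0, 0, 0, 0.012]]' | python3 jog.py|grep -v tool; python3 st.py;echo '[[0, 0, 0.001, 0, 0, 0, 0.012], [0, 0, 0, 0, 0, 0, 0.012]]' | python3 jog.py|grep -v tool; python3 st.py
```

```text
t: 13.75
wrist_force: [-4.6, 0.7, -0.6]
finger_gap: 0.0152
grip_force: 40.0
cab xy 0.0167 0.0002 eye z 0.1198 F [-4.6  0.7 -0.6] M [ 0.2   1.67 -0.03]
t: 14.0
wrist_force: [-6.1, 1.5, 0.7]
finger_gap: 0.0159
grip_force: 40.0
cab xy 0.0168 0.0002 eye z 0.1189 F [-6.1  1.5  0.7] M [ 0.19  1.61 -0.  ]
t: 14.25
wrist_force: [-5.0, 0.4, -0.7]
finger_gap: 0.0159
grip_force: 40.0
cab xy 0.0168 0.0002 eye z 0.1179 F [-5.   0.4 -0.7] M [ 0.16  1.6  -0.02]
```

```bash
echo '[[0, 0, 0.001, 0, 0, 0, 0.012], [0, 0, 0, 0, 0, 0, 0.012]]' | python3 jog.py|grep -v tool; python3 st.py;echo '[[0, 0, 0.001, 0, 0, 0, 0.012], [0, 0, 0, 0, 0, 0, 0.012]]' | python3 jog.py|grep -v tool; python3 st.py;echo '[[0, 0, 0.001, 0, 0, 0, 0.012], [0, 0, 0, 0, 0, 0, 0.012]]' | python3 jog.py|grep -v tool; python3 st.py;echo '[[0, 0, 0.001, 0, 0, 0, 0.012], [0, 0, 0, 0, 0, 0, 0.012]]' | python3 jog.py|grep -v tool; python3 st.py
```

```text
t: 14.5
wrist_force: [-4.9, 1.4, -1.3]
finger_gap: 0.0158
grip_force: 40.0
cab xy 0.017 0.0002 eye z 0.1171 F [-4.9  1.4 -1.3] M [ 0.22  1.55 -0.02]
t: 14.75
wrist_force: [-5.2, 1.2, 0.1]
finger_gap: 0.0154
grip_force: 40.0
cab xy 0.0171 0.0003 eye z 0.1162 F [-5.2  1.2  0.1] M [ 0.23  1.6  -0.02]
t: 15.0
wrist_force: [0.3, 0.3, -1.5]
finger_gap: 0.0158
grip_force: 40.0
cab xy 0.0188 0.0005 eye z 0.1158 F [ 0.3  0.3 -1.5] M [-0.06  0.09  0.03]
t: 15.25
wrist_force: [-0.1, -0.2, -2.5]
finger_gap: 0.0161
grip_force: 40.0
cab xy 0.0184 0.0003 eye z 0.115 F [-0.1 -0.2 -2.5] M [-0.07  0.09 -0.04]
```

```bash
echo '[[0, 0, 0.001, 0, 0, 0, 0.012], [0, 0, 0, 0, 0, 0, 0.012]]' | python3 jog.py|grep -v tool; python3 st.py;echo '[[0, 0, 0.001, 0, 0, 0, 0.012], [0, 0, 0, 0, 0, 0, 0.012]]' | python3 jog.py|grep -v tool; python3 st.py;echo '[[0, 0, 0.001, 0, 0, 0, 0.012], [0, 0, 0, 0, 0, 0, 0.012]]' | python3 jog.py|grep -v tool; python3 st.py;echo '[[0, 0, 0.0007, 0, 0, 0, 0.012], [0, 0, 0, 0, 0, 0, 0.012]]' | python3 jog.py|grep -v tool; python3 st.py
```

```text
t: 15.5
wrist_force: [0.9, 0.1, -2.3]
finger_gap: 0.0157
grip_force: 40.0
cab xy 0.0183 0.0003 eye z 0.114 F [ 0.9  0.1 -2.3] M [-0.13  0.05  0.  ]
t: 15.75
wrist_force: [-0.7, 0.4, 0.8]
finger_gap: 0.0156
grip_force: 40.0
cab xy 0.0183 0.0002 eye z 0.1133 F [-0.7  0.4  0.8] M [0.04 0.21 0.  ]
t: 16.0
wrist_force: [-2.2, 1.7, 4.3]
finger_gap: 0.0154
grip_force: 40.0
cab xy 0.0183 0.0002 eye z 0.1125 F [-2.2  1.7  4.3] M [ 0.14  0.46 -0.03]
t: 16.25
wrist_force: [-2.5, 1.4, 7.9]
finger_gap: 0.0155
grip_force: 40.0
cab xy 0.0183 0.0002 eye z 0.112 F [-2.5  1.4  7.9] M [0.22 0.58 0.01]
```

```bash
echo '[[0, 0, 0.0003, 0, 0, 0, 0.012], [0, 0, 0, 0, 0, 0, 0.012], [0, 0, 0, 0, 0, 0, 0.012], [0, 0, 0, 0, 0, 0, 0.012]]' | python3 jog.py|grep -v tool; python3 st.py;echo '[[0, 0, -0.0008, 0, 0, 0, 0.012], [0, 0, 0, 0, 0, 0, 0.012], [0, 0, 0, 0, 0, 0, 0.012]]' | python3 jog.py|grep -v tool; python3 st.py
python3 - <<'E'
from h import *
im=read_camera('scene');w=read_camera('wrist')
a=cv2.resize(im[170:340,180:310,::-1],None,fx=2.7,fy=2.7);b=cv2.resize(w[100:270,220:370,::-1],None,fx=2.7,fy=2.7)
cv2.imwrite('pics/c7.png',np.hstack([a,b]))
E
```

```text
t: 16.75
wrist_force: [-2.6, 1.8, 7.9]
finger_gap: 0.0157
grip_force: 40.0
cab xy 0.0183 0.0002 eye z 0.1119 F [-2.6  1.8  7.9] M [ 0.29  0.74 -0.01]
t: 17.12
wrist_force: [-1.3, 1.1, 5.1]
finger_gap: 0.0155
grip_force: 40.0
cab xy 0.0183 0.0002 eye z 0.1124 F [-1.3  1.1  5.1] M [ 0.19  0.49 -0.01]
```

View pics/c7.png

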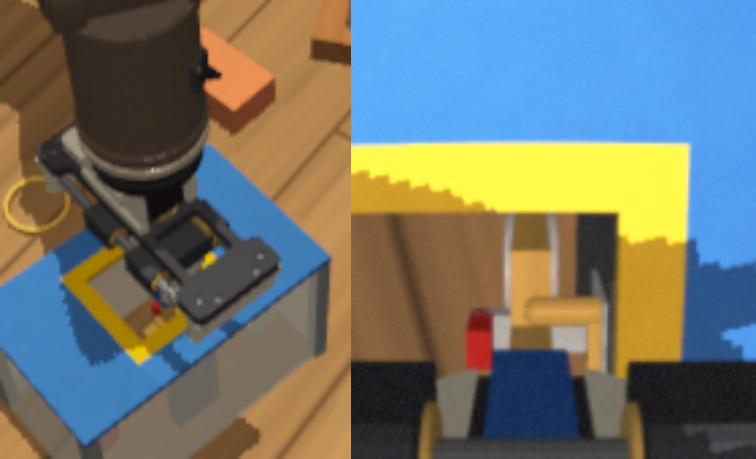

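The gate's prong now lies on top of the loop's bar at (565,310) in the right crop, so it is shut over the gauge with the red tip to the left. The seat was felt at about 10 N net. I'll release now.

```bash
echo '[[0, 0, 0, 0, 0, 0, 0.02], [0, 0, 0, 0, 0, 0, 0.03], [0, 0, 0, 0, 0, 0, 0.04], [0, 0, 0, 0, 0, 0, 0.045], [0, 0, 0, 0, 0, 0, 0.045], [0, 0, 0, 0, 0, 0, 0.045]]' | python3 jog.py 5; python3 st.py; echo '[[0, 0, -0.01, 0, 0, 0, 0.045], [0, 0, -0.02, 0, 0, 0, 0.045], [0, 0, -0.03, 0, 0, 0, 0.045], [0, 0, -0.04, 0, 0, 0, 0.045], [0, 0, -0.04, 0, 0, 0, 0.045], [0, 0, 0, 0, 0, 0, 0.045]]' | python3 jog.py; echo '[[-0.04, 0, -0.02, 0, 0, 0, 0.045], [-0.04, 0, -0.02, 0, 0, 0, 0.045], [0, 0, 0, 0, 0, 0, 0.045], [0, 0, 0, 0, 0, 0, 0.045]]' | python3 jog.py
python3 - <<'E'
from h import *
im=read_camera('scene');w=read_camera('wrist')
a=cv2.resize(im[170:340,180:310,::-1],None,fx=2.7,fy=2.7);b=cv2.resize(w[40:210,210:360,::-1],None,fx=2.7,fy=2.7)
cv2.imwrite('pics/c8.png',np.hstack([a,b]))
E
```

```text
t: 17.98
tool_pos: [0.621, -0.2365, 0.1789]
tool_rot: [0.783, 0.622, 0.0, -0.0]
wrist_force: [-0.6, 0.9, -0.0]
finger_gap: 0.0452
grip_force: 0.0
cab xy 0.0181 0.0003 eye z 0.1118 F [-0.6  0.9 -0. ] M [-0.11  0.08  0.01]
t: 18.73
tool_pos: [0.6221, -0.2378, 0.3233]
tool_rot: [0.783, 0.622, 0.002, 0.003]
wrist_force: [1.1, -0.2, -0.6]
finger_gap: 0.0447
grip_force: 0.0
t: 19.23
tool_pos: [0.603, -0.3138, 0.3583]
tool_rot: [0.783, 0.622, 0.0, -0.001]
wrist_force: [-1.0, 1.1, 0.1]
finger_gap: 0.045
grip_force: 0.0
```

View pics/c8.png

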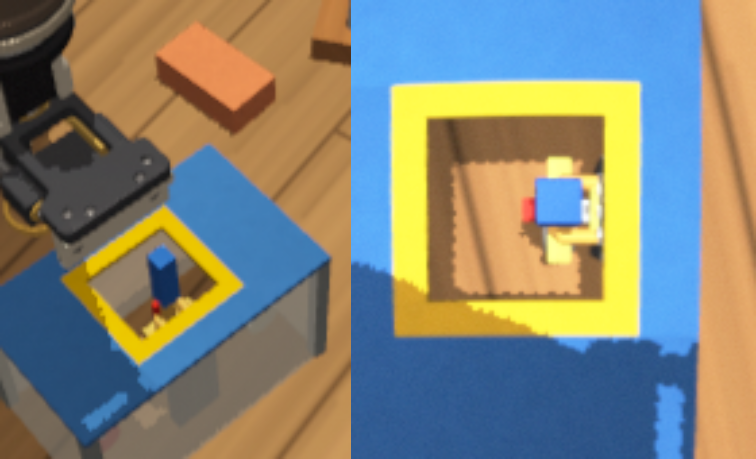

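The gauge hangs upright on the hook, with the handle clear of the yellow frame and the gripper away, so I'll hand in.

```bash
echo '[[0, 0, 0, 0, 0, 0, 0.045], [0, 0, 0, 0, 0, 0, 0.045], [0, 0, 0, 0, 0, 0, 0.045], [0, 0, 0, 0, 0, 0, 0.045]]' | python3 jog.py|head -1; python3 -c "
from workcell import robot, sensors, read_camera, calibration, hand_in
print(hand_in())"
```

```text
t: 19.82
the job is handed in; nothing more can be done
None
```

The gauge now hangs upright on the hook with the gate snapped shut over its loop; I pressed it onto the seat at about 10 N before letting go, saw no sign of touching the yellow frame, and handed the job in at about 20 s.

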